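# Lay out one patient's medicines

## Task

Set out this patient's medicines, with left and right as the robot sees them: in the three-cell blue tray stand the wide tablet jar in the left cell, the brown medicine bottle in the right cell and the tablet carton in the middle cell between them, all upright. Stand the little dosing cup, mouth up, centred on the jar's lid, and the drinking tumbler, mouth up, centred on the round coaster. Let go of everything, and leave the tape roll, the steel bowl and the pump bottle where they are.

Things in the scene. Friction and masses are not known exactly. Their poses are not given: they have to be found in the camera images.
- tray: (All sizes in mm.) Shallow blue dispensing tray with three cells in a row, fixed to the counter, 68 (x) by 198 (y) by 18 high. Origin: centre of its underside; z up. Its y axis runs along the row to the robot's left, x away from the robot; turned at most 0.25 rad. Walls 3, floor 4 thick. Cells 62 by 62 inside; centres at y = +65 (left), 0 (middle) and -65 (right), x = 0.
- coaster: (Sizes in mm.) Round dark wooden coaster, diameter 90, 6 thick, fixed to the counter. Origin: centre of its underside; z up.
- jar: (Sizes in mm.) Short wide round white tablet jar with a flat screw lid, loose, diameter 48, height 56 (lid: the top 14, ribbed, diameter 48), about 0.12 kg. Origin: centre of its underside; z up along its axis.
- bottle: (Sizes in mm.) Round brown medicine bottle with a narrow white cap, loose, height 90; body diameter 40 up to 58 high, narrowing to a neck of 22 at 68; cap diameter 28 from 72 to 90. About 0.16 kg. Origin: centre of its underside; z up along its axis.
- carton: (Sizes in mm.) Upright tablet carton (stiff white box with a blue band round its foot), loose, 28 (x) by 46 (y) by 65 high, about 0.05 kg. Origin: centre of its underside; z up. It fits a tray cell at any turn.
- cup: (Sizes in mm.) Small pale green open dosing cup, loose, rigid, height 38, outer diameter 32 at the foot and 40 at the rim, wall 2, about 15 g. Origin: centre of its underside; z up, mouth up.
- tumbler: (Sizes in mm.) Larger pale grey-blue open drinking tumbler, empty, loose, rigid, height 75, outer diameter 50 at the foot and 56 at the rim, wall 2.5, about 0.07 kg. Origin: centre of its underside; z up, mouth up.
- tape: Bystander (sizes in mm): white roll of tape lying flat, loose, outer diameter 64, hole 38, 22 high. Origin: centre of its underside. Leave it where it is.
- bowl: Bystander (sizes in mm): steel bowl, loose, rim diameter 100, 45 high. Origin: centre of its underside. Leave it where it is.
- sanitiser: Bystander (sizes in mm): white pump bottle, loose, diameter 60, 153 high to the top of its pump head, whose spout sticks out 33 from the axis. Origin: centre of its underside. Leave it where it is.
There are look-alikes about, which are no part of the job. Leave any yellow look-alike of the bottle alone. Leave any purple or yellow look-alike of the jar alone.

How it is judged:
By the outcome, as a careful person would: the job done as asked, in the order asked, and still so for the second after the job is handed in, with the robot touching nothing.
It also fails if it takes over 128 s, if anything falls off the work surface, if the arm or the gripper's body presses on something with over 40 N, if the wrist force passes 120 N, or if a joint passes its speed limit or range.

## Robot

A 6-joint arm with a two-finger parallel gripper is mounted at the origin on the work surface. World frame = base frame: x ahead of the robot, y to its left, z up, the work surface at z = 0. Lengths are in m, angles in rad, forces in N, time in s.
With the tool pointing down it reaches from about 0.3 to 0.775 m from the base axis. Payload 14.6 kg.
Tool frame: the origin (TCP) lies midway between the tips of the shut fingers; the grasp point (between the pads) lies 19 mm behind it; z points along the fingers, y is the direction in which the jaws open and shut (so a half turn about z gives the same grasp; the last joint's range is limited). The gripper opens to 94 mm and grips with 3 to 60 N. Pads are 16 mm wide; open, the fingers measure 119 mm over their backs; the gripper's body (75 mm by 177 mm) begins 78 mm behind the grasp point.
Start: joints at [1.267, 0.3, 1.521, -0, 1.321, -0.067], TCP at [0.129, 0.535, 0.205] pointing down, gripper open.
Joint ranges: [-3.03, 3.03], [-0.79, 2.21], [0.23, 2.52], [-1.04, 4.18], [0, 3.07], [-2.55, 2.55]. Speed limits (rad/s): [2.22, 2.22, 2.57, 3.14, 3.14, 3.14].

## Interface

Orientations are given as [roll, pitch, yaw] about the fixed x, y, z axes, in that order (R = Rz(yaw) Ry(pitch) Rx(roll)).
In Python, from station import readout, imaging, job gives the robot as it stands.
- The arm moves only by the tool arm_command, never from a script. Its argument "increments" is a list of rows, each an object with "gripper": the opening, from 0 (shut) to 1 (fully open); "slide": the shift along the world's x, y, z in m, a list of three; "yaw": the turn about the world's z in rad. A call has 1 to 8 rows; each row is the pose to reach, as a shift and turn from the pose commanded when the call began; what a row does not reach only later rows make up. A row lasts 1/8 s, in which the tool goes at most 62.5 mm and 10.7 degrees, less where a joint would pass 70% of its speed; a pose out of reach is approached as far as the arm can. A call with a gripper value outside its range is refused whole. The fingers move at their own pace and stop on an object; "grip_force" is the grip in N (left out, the last holds). Time passes only in rows, so rows that repeat a pose let the fingers close. It gives the time, the measured TCP pose, the force and the opening at its end, in the units of the state.
- readout.get_obs(): the state, without advancing time (a new reading comes with each control period).
- imaging.camera(name): name is "scene" or "side" or "wrist"; returns a dict with "color" (384x512x3 uint8, red, green, blue), "mtx" (3x3 intrinsics, pixels), "D" ([k1, k2, p1, p2, k3] as OpenCV has them; the pictures are not rectified), "rvec" (rotation vector, rad) and "tvec" (3), from world to camera coordinates, as OpenCV has them. Camera axes: x right, y down, z forward; pixel columns grow to the right and rows downward; lengths in m; the calibration is good to about 2 mm. A picture is of the moment at which its call begins. There is no depth.
- job.hand_in(): hands the job in, once; it reports no verdict.
The state is a dict: "time_s": time; "qpos": joint angles; "joint_vel": joint speeds; "tau": joint torques, N m; "ee_pos": TCP position; "eef_rot": TCP orientation; "force": force on the tool from outside, world axes, zero at the start; "moment": the same for the moment, N m; "grip_width": finger opening in m.
Only numpy, scipy, OpenCV 4.12 (cv2) and the standard library are available. Lean on these libraries where they do the work, as an engineer would, in place of code of your own. Each camera call takes 0.05 s, during which the arm holds its last target. There are 200 camera calls.

## Working session

There is one attempt and no reset: what is moved stays moved. The work goes in short steps, Python scripts to look and compute and a tool call to move; the robot and the scene stay as the last step left them, time stands still between calls to the robot, and variables do not carry over. Pictures are saved under pics/ and viewed, about 12 in all and at most 16, crops included, and the job is handed in when it is done.

Besides the shell and the picture viewer there is one more tool, called after ">>>" as name(argument=value, ...), one argument or row to a line, values as JSON. arm_command: Moves the arm, as the interface text tells. Its arguments: {"type":"object","properties":{"increments":{"type":"array","items":{"type":"object","properties":{"gripper":{"type":"number"},"slide":{"type":"array","items":{"type":"number"}},"yaw":{"type":"number"}}}},"grip_force":{"type":"number"}},"required":["increments"]}

```bash
ls; mkdir -p pics; cat > h.py <<'E'
import numpy as np, cv2
from station import readout, imaging, job
def cam(n, save=None):
    c=imaging.camera(n)
    if save: cv2.imwrite('pics/'+save, c['color'][:,:,::-1])
    return c
def ray(c,uv):
    uv=np.array(uv,float).reshape(-1,1,2)
    p=cv2.undistortPoints(uv,c['mtx'],np.array(c['D'],float)).reshape(-1,2)
    R=cv2.Rodrigues(np.array(c['rvec'],float))[0]; t=np.array(c['tvec'],float).ravel()
    d=np.c_[p,np.ones(len(p))]@R; o=-R.T@t
    return o,d
def onz(c,uv,z):
    o,d=ray(c,uv); s=(z-o[2])/d[:,2]
    return o+d*s[:,None]
def proj(c,P):
    return cv2.projectPoints(np.array(P,float).reshape(-1,3),np.array(c['rvec'],float),np.array(c['tvec'],float),c['mtx'],np.array(c['D'],float))[0].reshape(-1,2)
E
python3 - <<'E'
from h import *
a=cam('scene');b=cam('side');w=cam('wrist')
for n,c in zip('abw',(a,b,w)):
    o,d=ray(c,[[256,192]]); print(n,o.round(3),d.round(2))
im=np.hstack([a['color'],b['color']]); cv2.imwrite('pics/ab.png',cv2.resize(a['color'],(800,600))[:,:,::-1])
cv2.imwrite('pics/b.png',cv2.resize(b['color'],(800,600))[:,:,::-1])
cv2.imwrite('pics/w.png',w['color'][:,:,::-1])
import pickle; pickle.dump((a,b,w),open('c0.pkl','wb'))
print(readout.get_obs())
E
```

```text
pics
a [1.2   0.957 0.874] [[-0.45 -0.67 -0.59]]
b [ 0.204 -0.592  0.863] [[ 0.33  0.55 -0.77]]
w [0.047 0.554 0.384] [[ 0.29 -0.06 -0.96]]
{'time_s': 0.15, 'qpos': array([ 1.26740377e+00,  3.00310615e-01,  1.52143186e+00, -7.16975766e-07,
        1.32067575e+00, -6.66153251e-02]), 'joint_vel': array([-0.00066521, -0.00263409, -0.00279209,  0.00039684,  0.00174749,
        0.00037766]), 'tau': array([ 8.46947332e-04, -5.31958687e+01, -3.52825820e+01,  7.08274590e-02,
        2.36151059e-02, -6.94096471e-06]), 'ee_pos': array([0.128968  , 0.53446878, 0.20503749]), 'eef_rot': array([-3.14076887e+00, -5.42619419e-05,  2.90481558e+00]), 'force': array([-0.17021388, -0.50378857, -0.52156658]), 'moment': array([ 0.00334726,  0.01994414, -0.05118858]), 'grip_width': 0.09420214919982067}
```

View pics/ab.png

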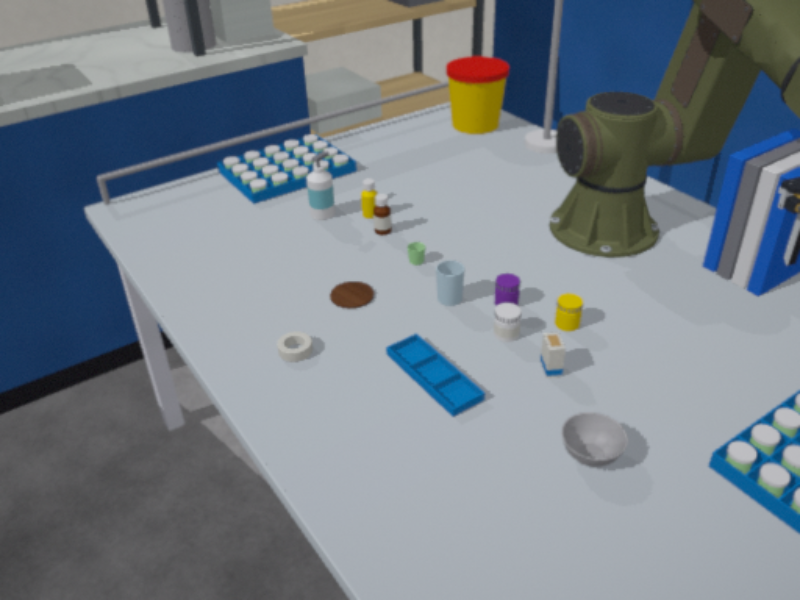

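View pics/b.png

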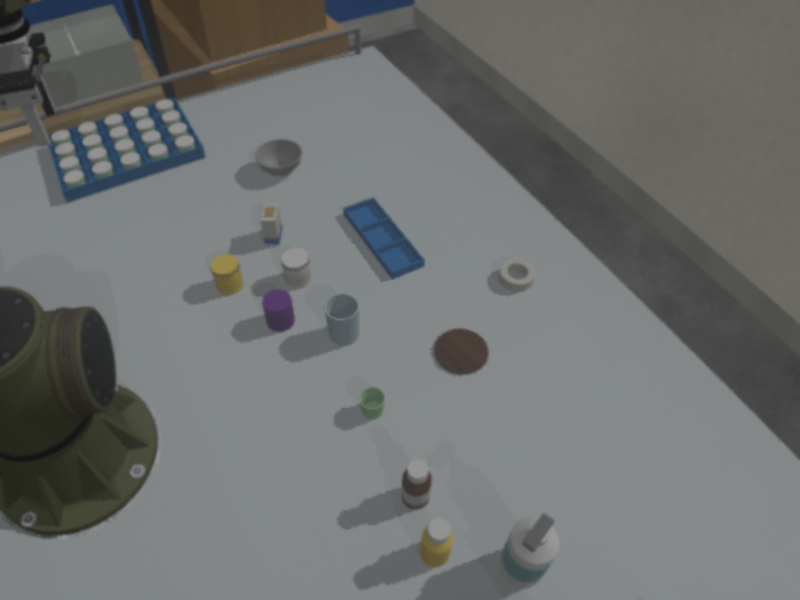

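The brown bottle is at scene (383,215) and side (417,485), in 800-px pictures. Its yellow look-alike is at (370,200) / (437,545). The white jar is at (508,322) / (296,268), with a purple look-alike at (507,291) / (279,310) and a yellow one at (569,312) / (227,275). The brown bottle with the white cap and the white jar fit the description. I'll confirm both in an enlarged crop and triangulate.

```bash
python3 - <<'E'
from h import *
import pickle; a,b,w=pickle.load(open('c0.pkl','rb'))
A=cv2.resize(a['color'][110:270,215:395],None,fx=3,fy=3,interpolation=cv2.INTER_CUBIC)  # 540x480
B=cv2.resize(b['color'][120:340,130:350],None,fx=2.7,fy=2.7,interpolation=cv2.INTER_CUBIC)
cv2.imwrite('pics/cropB.png',B[:,:,::-1]); 
k=.64
S=lambda x,y:(x*k,y*k)
# base-ish / top points hand read
pts=dict(jar=(.056,(508,311),(296,258)),bottle=(.09,(383,200),(417,468)),carton=(.065,(553,341),(270,211)),cup=(.038,(416,246),(372,396)),tumbler=(.075,(450,268),(342,304)),
 coaster=(.006,(352,294),(461,350)),tape=(.022,(294,343),(517,272)),bowl=(.045,(595,433),(279,152)),purple=(.056,(507,282),(278,300)),yjar=(.056,(569,302),(226,264)),ybot=(.09,(370,185),(438,528)),san=(.0,(320,212),(525,560)),
 trayL=(.018,(408,342),(408,265)),trayR=(.018,(462,402),(364,207)))
for n,(z,p,q) in pts.items(): print(n,onz(a,[S(*p)],z)[0].round(3),onz(b,[S(*q)],z)[0].round(3))
E
```

```text
jar [0.44  0.166 0.056] [0.438 0.158 0.056]
bottle [ 0.422 -0.276  0.09 ] [ 0.414 -0.296  0.09 ]
carton [0.443 0.285 0.065] [0.441 0.283 0.065]
cup [ 0.428 -0.142  0.038] [ 0.429 -0.143  0.038]
tumbler [0.456 0.012 0.075] [0.457 0.011 0.075]
coaster [ 0.609 -0.112  0.006] [ 0.607 -0.119  0.006]
tape [ 0.786 -0.024  0.022] [ 0.782 -0.032  0.022]
bowl [0.528 0.467 0.045] [0.532 0.467 0.045]
purple [0.379 0.094 0.056] [0.374 0.084 0.056]
yjar [0.33  0.212 0.056] [0.326 0.203 0.056]
ybot [ 0.406 -0.354  0.09 ] [ 0.397 -0.377  0.09 ]
san [ 0.489 -0.459  0.   ] [ 0.497 -0.447  0.   ]
trayL [0.613 0.092 0.018] [0.62  0.079 0.018]
trayR [0.631 0.273 0.018] [0.622 0.256 0.018]
```

View pics/cropB.png

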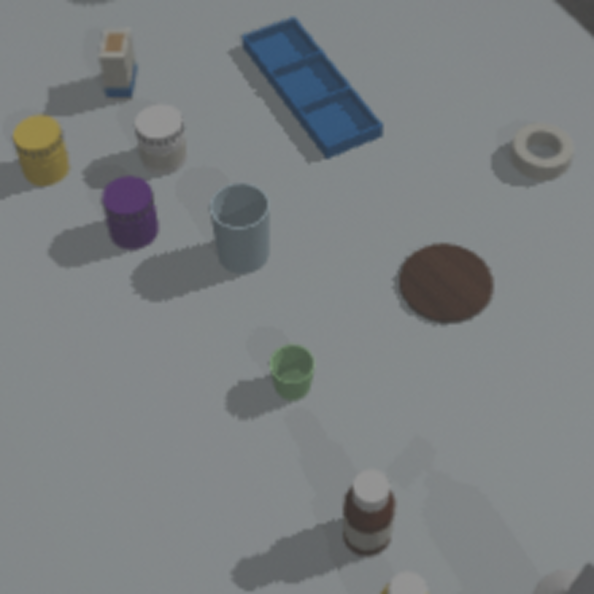

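View pics/w.png

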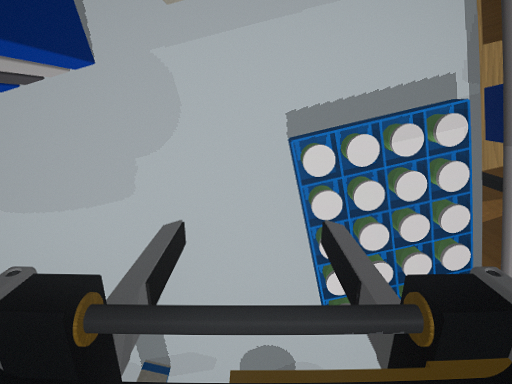

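The crop confirms the targets: white jar at crop (160,138), brown bottle at (369,512), and both are upright. I'm moving over the jar to measure it, the carton and the tray from the wrist camera.

>>> arm_command(
  increments=[
    {"slide": [0.04, -0.047, 0.02], "yaw": 0.1, "gripper": 1},
    {"slide": [0.08, -0.094, 0.04], "yaw": 0.2, "gripper": 1},
    {"slide": [0.12, -0.14, 0.05], "yaw": 0.237, "gripper": 1},
    {"slide": [0.16, -0.187, 0.05], "yaw": 0.237, "gripper": 1},
    {"slide": [0.2, -0.233, 0.05], "yaw": 0.237, "gripper": 1},
    {"slide": [0.24, -0.28, 0.05], "yaw": 0.237, "gripper": 1},
    {"slide": [0.28, -0.327, 0.05], "yaw": 0.237, "gripper": 1},
    {"slide": [0.31, -0.372, 0.05], "yaw": 0.237, "gripper": 1},
  ],
)

```text
time_s: 1.15
ee_pos: [0.4401, 0.1606, 0.2553]
eef_rot: [-3.142, -0.0, 3.141]
force: [-0.2, 1.0, -0.2]
grip_width: 0.0941
```

```bash
python3 - <<'E'
from h import *
import pickle
w=cam('wrist'); pickle.dump(w,open('c1.pkl','wb'))
cv2.imwrite('pics/w1.png',cv2.resize(w['color'],(800,600))[:,:,::-1])
s=readout.get_obs(); print(s['time_s'],s['ee_pos'],s['eef_rot'])
E
```

```text
1.2 [0.44225242 0.15675466 0.25505705] [-3.14011165e+00  7.11921612e-05  3.13862497e+00]
```

View pics/w1.png

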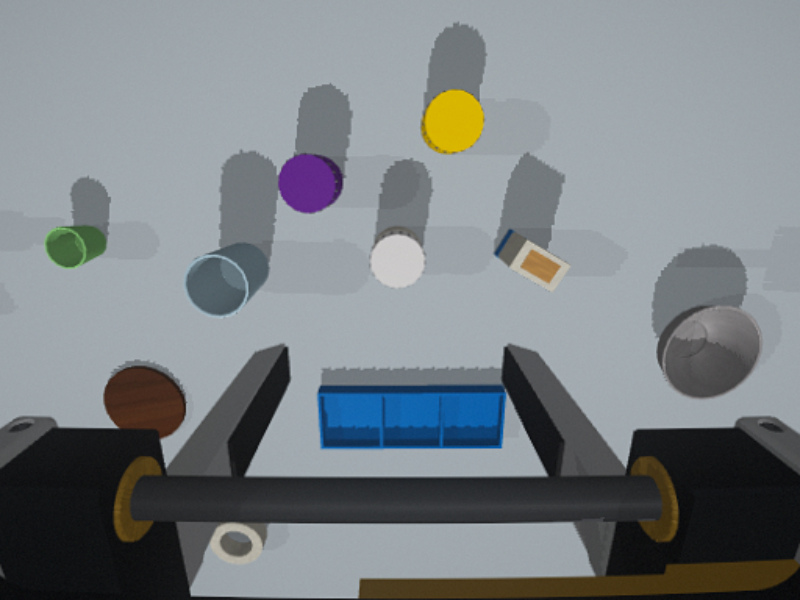

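The view is clear: jar lid (398,261), carton top (540,263), tray (320–503, 387–447), tumbler rim (217,286), cup rim (67,248), coaster (145,401). Next I'll measure each one with masks.

```bash
cat > m.py <<'E'
from h import *
def cont(m):
    m=cv2.morphologyEx(m.astype(np.uint8),cv2.MORPH_OPEN,np.ones((2,2)))
    cs=cv2.findContours(m,cv2.RETR_EXTERNAL,cv2.CHAIN_APPROX_NONE)[0]
    return max(cs,key=cv2.contourArea) if cs else None
def circ(c,mask,box,z):
    x0,y0,x1,y1=box; mm=np.zeros(mask.shape,bool); mm[y0:y1,x0:x1]=mask[y0:y1,x0:x1]
    k=cont(mm); P=onz(c,cv2.convexHull(k).reshape(-1,2)+0.,z)
    (x,y),r=cv2.minEnclosingCircle(P[:,:2].astype(np.float32))
    return np.round([x,y,r],4), P.mean(0).round(4)
def rect(c,mask,box,z):
    x0,y0,x1,y1=box; mm=np.zeros(mask.shape,bool); mm[y0:y1,x0:x1]=mask[y0:y1,x0:x1]
    k=cont(mm); P=onz(c,cv2.convexHull(k).reshape(-1,2)+0.,z)
    (xy,wh,an)=cv2.minAreaRect((P[:,:2]*1000).astype(np.float32)); return np.round(xy,1),np.round(wh,1),an
E
python3 - <<'E'
from m import *
import pickle; w=pickle.load(open('c1.pkl','rb'))
I=w['color']; hsv=cv2.cvtColor(I,cv2.COLOR_RGB2HSV); H,S,V=[hsv[...,i].astype(int) for i in range(3)]
B=lambda a:[int(v*.64) for v in a]
for p in [(398,261),(217,220),(450,300),(540,265),(520,258),(145,401),(70,246),(186,286),(220,270)]:
    print(p,hsv[int(p[1]*.64),int(p[0]*.64)])
print('jar',circ(w,(V>190)&(S<25),B((360,225,440,300)),.056))
print('coaster',circ(w,(S>110)&((H<20)|(H>170)),B((90,350,200,445)),.006))
print('tray',rect(w,(S>150)&(H>95)&(H<120),B((310,378,515,460)),.018))
print('carton',rect(w,((V>185)&(S<40))|((H<25)&(S>60)),B((495,225,580,300)),.065))
P=onz(w,[B(p) for p in [(521,233),(569,266),(555,290),(508,260)]],.065); print('carton hand',P.round(4)[:,:2].tolist(),P.mean(0).round(4))
# tumbler rim points by hand
for n,z,pts in [('tumbler',.075,[(186,286),(250,280),(217,255),(217,316)]),('cup',.038,[(46,248),(86,246),(68,227),(68,267)])]:
    print(n,onz(w,np.array(pts)*.64,z).round(4)[:,:2].tolist(),onz(w,np.array(pts)*.64,z).mean(0).round(4))
s=readout.get_obs(); print(s['time_s'],s['ee_pos'],s['eef_rot'])
E
```

```text
(398, 261) [165   3 204]
(217, 220) [ 99  19 177]
(450, 300) [ 99  20 178]
(540, 265) [ 17 147 161]
(520, 258) [ 23  21 190]
(145, 401) [ 10 138  63]
(70, 246) [ 55 102 103]
(186, 286) [ 99  54 136]
(220, 270) [ 99  58 101]
jar (array([0.4377, 0.1629, 0.0234]), array([0.4369, 0.1644, 0.056 ]))
coaster (array([ 0.6077, -0.1143,  0.0453]), array([ 0.6015, -0.112 ,  0.006 ]))
tray (array([615.2, 178.2]), array([197.4,  74.3]), 89.94549560546875)
carton (array([439.7, 284.1]), array([44. , 26.7]), 60.87916946411133)
carton hand [[0.4101, 0.2641], [0.4379, 0.3078], [0.4586, 0.2978], [0.4326, 0.2552]] [0.4348 0.2812 0.065 ]
tumbler [[0.453, -0.0163], [0.4479, 0.0387], [0.4266, 0.0132], [0.4797, 0.0071]] [0.4518 0.0107 0.075 ]
cup [[0.4265, -0.1619], [0.425, -0.123], [0.4075, -0.1366], [0.4446, -0.1444]] [ 0.4259 -0.1415  0.038 ]
1.2 [0.44225242 0.15675466 0.25505705] [-3.14011165e+00  7.11921612e-05  3.13862497e+00]
```

>>> arm_command(
  increments=[
    {"slide": [-0.001, 0, -0.05], "gripper": 0.85},
    {"slide": [-0.001, 0, -0.11], "gripper": 0.85},
    {"slide": [-0.001, 0, -0.155], "gripper": 0.85},
    {"slide": [-0.001, 0, -0.155], "gripper": 0.85},
    {"slide": [-0.001, 0, -0.155], "gripper": 0.85},
  ],
)

```text
invalid input
```

>>> arm_command(
  increments=[
    {"slide": [-0.001, 0.0, -0.05], "yaw": 0.0, "gripper": 0.85},
    {"slide": [-0.001, 0.0, -0.11], "yaw": 0.0, "gripper": 0.85},
    {"slide": [-0.001, 0.0, -0.155], "yaw": 0.0, "gripper": 0.85},
    {"slide": [-0.001, 0.0, -0.155], "yaw": 0.0, "gripper": 0.85},
    {"slide": [-0.001, 0.0, -0.155], "yaw": 0.0, "gripper": 0.85},
  ],
)

```text
time_s: 1.82
ee_pos: [0.4389, 0.1629, 0.1022]
eef_rot: [3.141, 0.002, -3.141]
force: [0.3, 0.4, 0.4]
grip_width: 0.0798
```

```bash
python3 - <<'E'
from m import *
w=cam('wrist','w2.png')
I=w['color']; hsv=cv2.cvtColor(I,cv2.COLOR_RGB2HSV); H,S,V=[hsv[...,i].astype(int) for i in range(3)]
p=proj(w,[.438,.163,.056])[0].astype(int); print(p)
print('jar',circ(w,(V>185)&(S<25),(p[0]-80,max(0,p[1]-80),p[0]+80,p[1]+80),.056))
s=readout.get_obs(); print(s['time_s'],s['ee_pos'],s['eef_rot'])
E
```

```text
[253 208]
jar (array([0.4374, 0.1622, 0.0239]), array([0.4373, 0.1616, 0.056 ]))
1.875 [0.43903896 0.16299761 0.1024859 ] [ 3.14078430e+00  2.83239663e-03 -3.14130564e+00]
```

>>> arm_command(
  grip_force=15,
  increments=[
    {"slide": [-0.001, -0.001, -0.05], "yaw": 0.0, "gripper": 0.85},
    {"slide": [-0.001, -0.001, -0.079], "yaw": 0.0, "gripper": 0.85},
    {"slide": [-0.001, -0.001, -0.079], "yaw": 0.0, "gripper": 0.85},
    {"slide": [-0.001, -0.001, -0.079], "yaw": 0.0, "gripper": 0.4},
    {"slide": [-0.001, -0.001, -0.079], "yaw": 0.0, "gripper": 0.4},
    {"slide": [-0.001, -0.001, -0.079], "yaw": 0.0, "gripper": 0.4},
    {"slide": [-0.001, -0.001, -0.079], "yaw": 0.0, "gripper": 0.4},
    {"slide": [-0.001, -0.001, -0.079], "yaw": 0.0, "gripper": 0.4},
  ],
)

```text
time_s: 2.88
ee_pos: [0.4374, 0.1618, 0.0221]
eef_rot: [3.141, 0.001, -3.141]
force: [-2.4, -1.3, 7.9]
grip_width: 0.0477
```

>>> arm_command(
  increments=[
    {"slide": [0.0, 0.0, 0.04], "yaw": 0.0, "gripper": 0.4},
    {"slide": [0.0, 0.0, 0.08], "yaw": 0.0, "gripper": 0.4},
    {"slide": [0.045, 0.02, 0.08], "yaw": 0.0, "gripper": 0.4},
    {"slide": [0.09, 0.04, 0.08], "yaw": 0.0, "gripper": 0.4},
    {"slide": [0.135, 0.06, 0.08], "yaw": 0.0, "gripper": 0.4},
    {"slide": [0.181, 0.081, 0.08], "yaw": 0.0, "gripper": 0.4},
    {"slide": [0.181, 0.081, 0.08], "yaw": 0.0, "gripper": 0.4},
    {"slide": [0.181, 0.081, 0.08], "yaw": 0.0, "gripper": 0.4},
  ],
)

```text
time_s: 3.88
ee_pos: [0.6173, 0.2423, 0.1009]
eef_rot: [-3.141, -0.001, -3.141]
force: [-0.2, 0.1, -1.7]
grip_width: 0.0475
```

```bash
python3 - <<'E'
from m import *
import pickle
w=cam('wrist'); b=cam('side'); pickle.dump((w,b),open('c2.pkl','wb'))
cv2.imwrite('pics/w3.png',cv2.resize(w['color'],(800,600))[:,:,::-1])
s=readout.get_obs(); print(s['time_s'],s['ee_pos'],s['eef_rot'],s['force'],s['grip_width'])
print(proj(w,[[.618,.243,.004],[.584,.079,.018],[.652,.079,.018],[.584,.277,.018],[.652,.277,.018]])/.64)
E
```

```text
3.975 [0.61728787 0.24228702 0.10179727] [-3.14149556e+00 -1.90584085e-04 -3.14145164e+00] [ 0.06643904 -0.51050429 -1.11672262] 0.04778678511929015
[[397.26442735 301.4982255 ]
 [126.42961012 254.41973892]
 [144.2823984  357.80857417]
 [454.42107509 253.93129792]
 [450.3680311  358.70722973]]
```

View pics/w3.png

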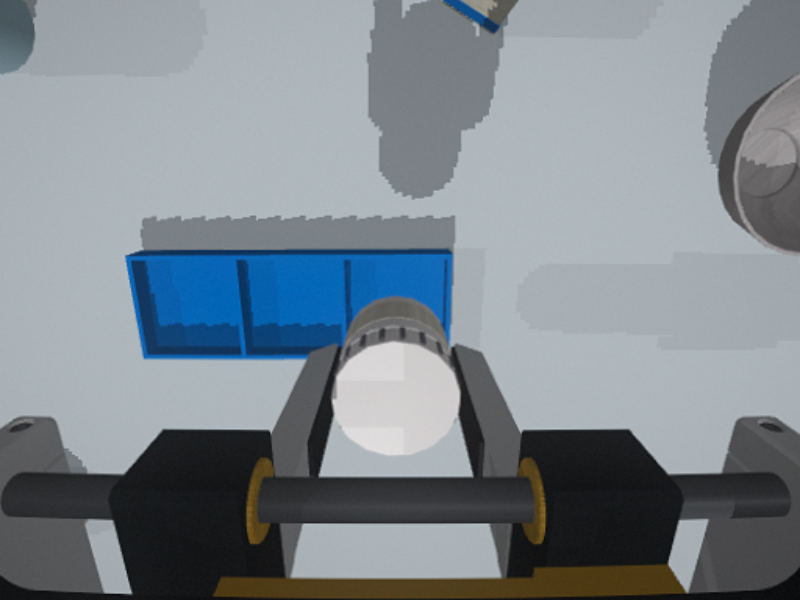

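The tray corners at (126,256), (146,357) and (453,251) match my estimate to about 1 mm. Lowering the jar.

>>> arm_command(
  increments=[
    {"slide": [0.001, 0.001, -0.04], "yaw": 0.0, "gripper": 0.4},
    {"slide": [0.001, 0.001, -0.065], "yaw": 0.0, "gripper": 0.4},
    {"slide": [0.001, 0.001, -0.073], "yaw": 0.0, "gripper": 0.4},
    {"slide": [0.001, 0.001, -0.0755], "yaw": 0.0, "gripper": 0.4},
    {"slide": [0.001, 0.001, -0.0755], "yaw": 0.0, "gripper": 0.4},
    {"slide": [0.001, 0.001, -0.0755], "yaw": 0.0, "gripper": 0.7},
    {"slide": [0.001, 0.001, -0.0755], "yaw": 0.0, "gripper": 0.7},
    {"slide": [0.001, 0.001, -0.0755], "yaw": 0.0, "gripper": 0.7},
  ],
)

```text
time_s: 4.97
ee_pos: [0.6192, 0.2437, 0.0263]
eef_rot: [3.141, 0.0, -3.141]
force: [0.4, 0.1, -0.1]
grip_width: 0.0662
```

>>> arm_command(
  increments=[
    {"slide": [0.0, 0.0, 0.05], "yaw": 0.0, "gripper": 0.7},
    {"slide": [0.0, 0.0, 0.11], "yaw": 0.0, "gripper": 0.7},
    {"slide": [0.0, 0.0, 0.15], "yaw": 0.0, "gripper": 0.7},
    {"slide": [-0.02, -0.05, 0.17], "yaw": -0.15, "gripper": 0.85},
    {"slide": [-0.04, -0.1, 0.17], "yaw": -0.3, "gripper": 0.85},
    {"slide": [-0.06, -0.15, 0.17], "yaw": -0.45, "gripper": 0.85},
    {"slide": [-0.08, -0.2, 0.17], "yaw": -0.6, "gripper": 0.85},
    {"slide": [-0.1, -0.25, 0.17], "yaw": -0.75, "gripper": 0.85},
  ],
)

```text
time_s: 5.98
ee_pos: [0.5182, -0.0078, 0.1962]
eef_rot: [3.141, 0.0, 2.387]
force: [1.3, -0.2, 0.2]
grip_width: 0.0797
```

>>> arm_command(
  increments=[
    {"slide": [-0.017, -0.045, 0.0], "yaw": -0.15, "gripper": 0.85},
    {"slide": [-0.034, -0.09, 0.0], "yaw": -0.3, "gripper": 0.85},
    {"slide": [-0.05, -0.135, 0.0], "yaw": -0.45, "gripper": 0.85},
    {"slide": [-0.067, -0.18, 0.0], "yaw": -0.6, "gripper": 0.85},
    {"slide": [-0.084, -0.225, 0.0], "yaw": -0.75, "gripper": 0.85},
    {"slide": [-0.1, -0.265, 0.0], "yaw": -0.82, "gripper": 0.85},
    {"slide": [-0.1, -0.265, 0.0], "yaw": -0.82, "gripper": 0.85},
    {"slide": [-0.1, -0.265, 0.0], "yaw": -0.82, "gripper": 0.85},
  ],
)

```text
time_s: 6.98
ee_pos: [0.4192, -0.2709, 0.196]
eef_rot: [3.141, -0.0, 1.572]
force: [0.3, -0.2, -0.8]
grip_width: 0.0795
```

```bash
python3 - <<'E'
from m import *
import pickle
w=cam('wrist'); pickle.dump(w,open('c3.pkl','wb'))
cv2.imwrite('pics/w4.png',cv2.resize(w['color'],(800,600))[:,:,::-1])
I=w['color']; hsv=cv2.cvtColor(I,cv2.COLOR_RGB2HSV); H,S,V=[hsv[...,i].astype(int) for i in range(3)]
p=proj(w,[.418,-.285,.09])[0].astype(int); print(p/.64)
print('cap',circ(w,(V>190)&(S<25),(p[0]-45,max(0,p[1]-45),p[0]+45,p[1]+45),.09))
s=readout.get_obs(); print(s['time_s'],s['ee_pos'],s['eef_rot'])
E
```

```text
[393.75   314.0625]
cap (array([ 0.4156, -0.2972,  0.013 ]), array([ 0.415 , -0.2971,  0.09  ]))
7.025 [ 0.4193583  -0.27060238  0.19602982] [ 3.14142217e+00 -9.59687098e-05  1.57314630e+00]
```

View pics/w4.png

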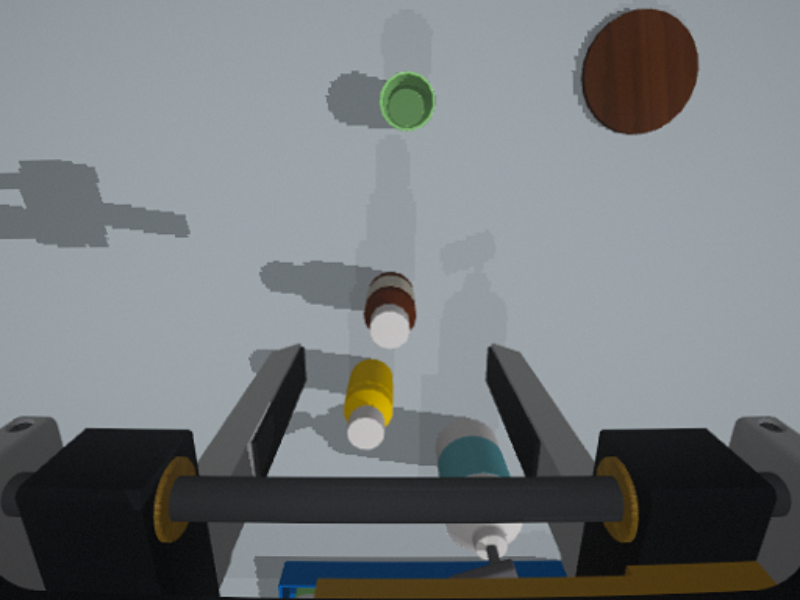

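The bottle cap is at (390,328), between the fingers, with the yellow look-alike behind it at (367,410), clear of the jaws. Grasping.

>>> arm_command(
  increments=[
    {"slide": [-0.004, -0.026, -0.03], "yaw": 0.0, "gripper": 0.8},
    {"slide": [-0.004, -0.026, -0.08], "yaw": 0.0, "gripper": 0.8},
    {"slide": [-0.004, -0.026, -0.13], "yaw": 0.0, "gripper": 0.8},
    {"slide": [-0.004, -0.026, -0.176], "yaw": 0.0, "gripper": 0.8},
    {"slide": [-0.004, -0.026, -0.176], "yaw": 0.0, "gripper": 0.8},
    {"slide": [-0.004, -0.026, -0.176], "yaw": 0.0, "gripper": 0.8},
    {"slide": [-0.004, -0.026, -0.176], "yaw": 0.0, "gripper": 0.35},
    {"slide": [-0.004, -0.026, -0.176], "yaw": 0.0, "gripper": 0.35},
  ],
)

```text
time_s: 8.02
ee_pos: [0.4156, -0.2977, 0.0213]
eef_rot: [3.14, 0.001, 1.572]
force: [0.2, 0.1, -0.1]
grip_width: 0.0589
```

>>> arm_command(
  increments=[
    {"slide": [0.0, 0.0, 0.0], "yaw": 0.0, "gripper": 0.35},
    {"slide": [0.0, 0.0, 0.0], "yaw": 0.0, "gripper": 0.35},
    {"slide": [0.0, 0.0, 0.0], "yaw": 0.0, "gripper": 0.35},
  ],
)

```text
time_s: 8.4
ee_pos: [0.415, -0.2974, 0.0202]
eef_rot: [3.142, 0.0, 1.572]
force: [-2.4, 0.3, 5.1]
grip_width: 0.04
```

>>> arm_command(
  increments=[
    {"slide": [0.0, 0.0, 0.04], "yaw": 0.0, "gripper": 0.35},
    {"slide": [0.0, 0.0, 0.09], "yaw": 0.0, "gripper": 0.35},
    {"slide": [0.01, 0.02, 0.13], "yaw": 0.0, "gripper": 0.35},
    {"slide": [0.033, 0.065, 0.13], "yaw": 0.0, "gripper": 0.35},
    {"slide": [0.055, 0.11, 0.13], "yaw": 0.0, "gripper": 0.35},
    {"slide": [0.078, 0.155, 0.13], "yaw": 0.0, "gripper": 0.35},
    {"slide": [0.1, 0.2, 0.13], "yaw": 0.0, "gripper": 0.35},
    {"slide": [0.122, 0.245, 0.13], "yaw": 0.0, "gripper": 0.35},
  ],
)

```text
time_s: 9.4
ee_pos: [0.5374, -0.0507, 0.1497]
eef_rot: [-3.141, -0.0, 1.572]
force: [0.3, -0.6, -1.4]
grip_width: 0.0399
```

>>> arm_command(
  increments=[
    {"slide": [0.023, 0.045, 0.0], "yaw": 0.0, "gripper": 0.35},
    {"slide": [0.045, 0.09, 0.0], "yaw": 0.0, "gripper": 0.35},
    {"slide": [0.065, 0.13, 0.0], "yaw": 0.0, "gripper": 0.35},
    {"slide": [0.081, 0.165, -0.03], "yaw": 0.0, "gripper": 0.35},
    {"slide": [0.081, 0.165, -0.07], "yaw": 0.0, "gripper": 0.35},
    {"slide": [0.081, 0.165, -0.08], "yaw": 0.0, "gripper": 0.35},
    {"slide": [0.081, 0.165, -0.08], "yaw": 0.0, "gripper": 0.35},
    {"slide": [0.081, 0.165, -0.08], "yaw": 0.0, "gripper": 0.35},
  ],
)

```text
time_s: 10.4
ee_pos: [0.6188, 0.1123, 0.0718]
eef_rot: [3.139, -0.0, 1.571]
force: [-0.7, -0.4, -0.4]
grip_width: 0.0399
```

```bash
python3 - <<'E'
from m import *
import pickle
w=cam('wrist'); b=cam('side'); a=cam('scene');pickle.dump((w,b),open('c4.pkl','wb'))
B=cv2.resize(b['color'][100:230,180:300],None,fx=3.4,fy=3.4,interpolation=cv2.INTER_CUBIC)
W=cv2.resize(w['color'],None,fx=.75,fy=.75)
o=np.zeros((450,400+408,3),np.uint8); o[:W.shape[0],:384]=W; o[:442,392:392+408]=B
cv2.imwrite('pics/w5.png',o[:,:800,::-1])
s=readout.get_obs(); print(s['time_s'],s['ee_pos'],s['eef_rot'],s['force'],s['grip_width'])
E
```

```text
10.55 [0.61853661 0.11248058 0.07123625] [ 3.13973513e+00 -2.39538675e-04  1.57147497e+00] [ 0.14715296  0.20101174 -1.69313106] 0.040149598698832716
```

View pics/w5.png

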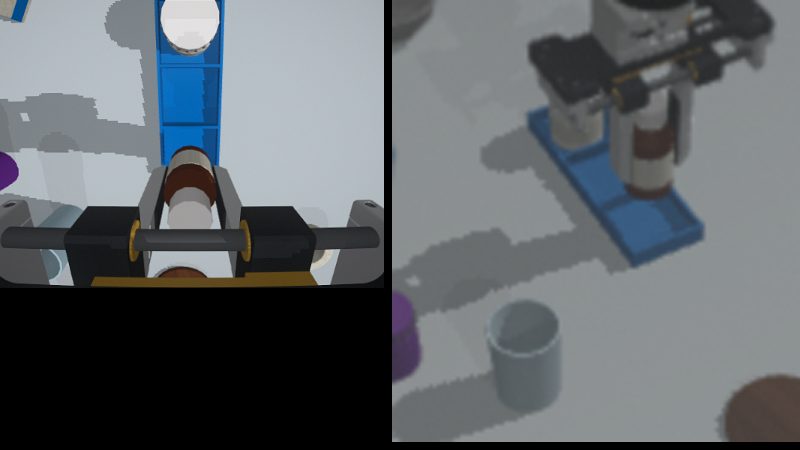

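The jar stands in the left cell, lid at (190,25) in the wrist picture, and the bottle is hanging over the right cell. Lowering it.

>>> arm_command(
  increments=[
    {"slide": [0.0, 0.0, -0.03], "yaw": 0.0, "gripper": 0.35},
    {"slide": [0.0, 0.0, -0.043], "yaw": 0.0, "gripper": 0.35},
    {"slide": [0.0, 0.0, -0.047], "yaw": 0.0, "gripper": 0.35},
    {"slide": [0.0, 0.0, -0.047], "yaw": 0.0, "gripper": 0.35},
    {"slide": [0.0, 0.0, -0.047], "yaw": 0.0, "gripper": 0.35},
    {"slide": [0.0, 0.0, -0.047], "yaw": 0.0, "gripper": 0.6},
    {"slide": [0.0, 0.0, -0.047], "yaw": 0.0, "gripper": 0.6},
    {"slide": [0.0, 0.0, -0.047], "yaw": 0.0, "gripper": 0.6},
  ],
)

```text
time_s: 11.55
ee_pos: [0.6181, 0.1126, 0.023]
eef_rot: [3.141, -0.0, 1.572]
force: [-0.5, 0.0, -0.2]
grip_width: 0.0563
```

>>> arm_command(
  increments=[
    {"slide": [0.0, 0.0, 0.05], "yaw": 0.0, "gripper": 0.6},
    {"slide": [0.0, 0.0, 0.1], "yaw": 0.0, "gripper": 0.6},
    {"slide": [0.0, 0.0, 0.16], "yaw": 0.0, "gripper": 0.6},
    {"slide": [-0.02, 0.02, 0.18], "yaw": 0.15, "gripper": 0.6},
    {"slide": [-0.06, 0.05, 0.18], "yaw": 0.3, "gripper": 0.6},
    {"slide": [-0.1, 0.08, 0.18], "yaw": 0.4, "gripper": 0.7},
    {"slide": [-0.14, 0.11, 0.18], "yaw": 0.5, "gripper": 0.7},
    {"slide": [-0.17, 0.14, 0.18], "yaw": 0.5, "gripper": 0.7},
  ],
)

```text
time_s: 12.55
ee_pos: [0.4466, 0.2535, 0.2032]
eef_rot: [3.141, -0.0, 2.073]
force: [-0.5, 0.8, 0.6]
grip_width: 0.0655
```

>>> arm_command(
  increments=[
    {"slide": [-0.002, 0.005, 0.0], "yaw": -0.18, "gripper": 0.75},
    {"slide": [-0.004, 0.01, 0.0], "yaw": -0.36, "gripper": 0.75},
    {"slide": [-0.006, 0.015, -0.02], "yaw": -0.54, "gripper": 0.75},
    {"slide": [-0.008, 0.02, -0.04], "yaw": -0.72, "gripper": 0.75},
    {"slide": [-0.008, 0.032, -0.06], "yaw": -0.9, "gripper": 0.75},
    {"slide": [-0.008, 0.032, -0.06], "yaw": -1.01, "gripper": 0.75},
    {"slide": [-0.008, 0.032, -0.06], "yaw": -1.01, "gripper": 0.75},
    {"slide": [-0.008, 0.032, -0.06], "yaw": -1.01, "gripper": 0.75},
  ],
)

```text
time_s: 13.55
ee_pos: [0.4402, 0.2846, 0.1432]
eef_rot: [3.141, -0.0, 1.064]
force: [-0.4, 0.7, -0.2]
grip_width: 0.0706
```

```bash
python3 - <<'E'
from m import *
import pickle
w=cam('wrist'); pickle.dump(w,open('c5.pkl','wb'))
W=cv2.resize(w['color'],(800,600)); cv2.imwrite('pics/w6.png',W[:,:,::-1])
I=w['color']; hsv=cv2.cvtColor(I,cv2.COLOR_RGB2HSV); H,S,V=[hsv[...,i].astype(int) for i in range(3)]
p=proj(w,[.439,.284,.065])[0].astype(int); print(p/.64)
print('carton',rect(w,((V>190)&(S<40))|((H<25)&(S>60)),(p[0]-60,max(0,p[1]-60),p[0]+60,p[1]+60),.065))
s=readout.get_obs(); print(s['time_s'],s['ee_pos'],s['eef_rot'],s['qpos'])
E
```

```text
[393.75   307.8125]
carton (array([438.4, 281.9]), array([29.1, 17.4]), 60.972503662109375)
13.6 [0.44015287 0.28461155 0.14323985] [ 3.14131900e+00 -4.93212771e-04  1.06373901e+00] [5.04096241e-01 3.03088413e-01 1.66834835e+00 3.25136218e-05
 1.16959264e+00 1.01114094e+00]
```

View pics/w6.png

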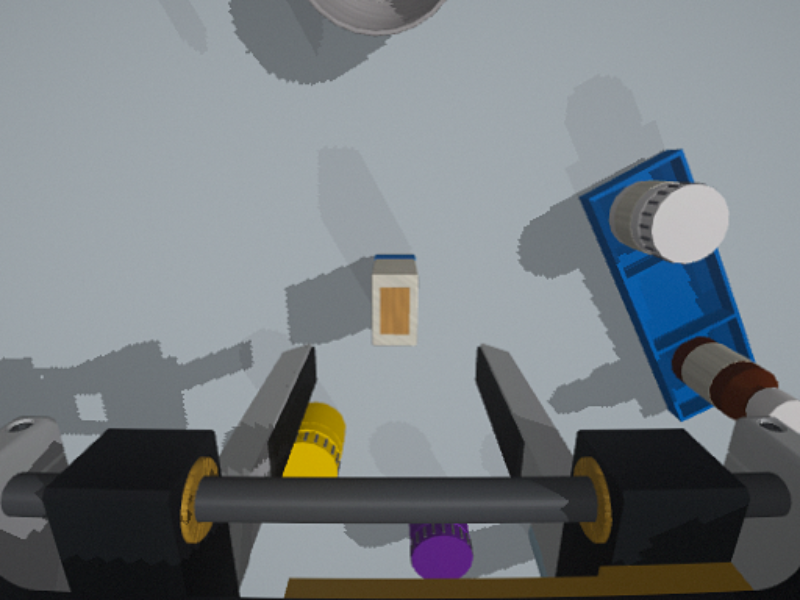

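The carton top spans (373–417, 275–346), square to the jaws and within 2 mm of the estimate. Grasping.

>>> arm_command(
  grip_force=10,
  increments=[
    {"slide": [-0.001, -0.002, -0.05], "yaw": 0.0, "gripper": 0.65},
    {"slide": [-0.001, -0.002, -0.1], "yaw": 0.0, "gripper": 0.65},
    {"slide": [-0.001, -0.002, -0.122], "yaw": 0.0, "gripper": 0.65},
    {"slide": [-0.001, -0.002, -0.122], "yaw": 0.0, "gripper": 0.65},
    {"slide": [-0.001, -0.002, -0.122], "yaw": 0.0, "gripper": 0.2},
    {"slide": [-0.001, -0.002, -0.122], "yaw": 0.0, "gripper": 0.2},
    {"slide": [-0.001, -0.002, -0.122], "yaw": 0.0, "gripper": 0.2},
    {"slide": [-0.001, -0.002, -0.122], "yaw": 0.0, "gripper": 0.2},
  ],
)

```text
time_s: 14.6
ee_pos: [0.4392, 0.2828, 0.0214]
eef_rot: [3.141, -0.001, 1.062]
force: [-2.0, -0.9, 3.7]
grip_width: 0.0283
```

>>> arm_command(
  increments=[
    {"slide": [0.0, 0.0, 0.0], "yaw": 0.0, "gripper": 0.2},
    {"slide": [0.0, 0.0, 0.0], "yaw": 0.0, "gripper": 0.2},
  ],
)

```text
time_s: 14.85
ee_pos: [0.4392, 0.2827, 0.0214]
eef_rot: [3.141, -0.001, 1.062]
force: [-0.7, -0.9, 6.8]
grip_width: 0.0277
```

>>> arm_command(
  increments=[
    {"slide": [0.0, 0.0, 0.04], "yaw": 0.0, "gripper": 0.2},
    {"slide": [0.0, 0.0, 0.09], "yaw": 0.0, "gripper": 0.2},
    {"slide": [0.04, -0.025, 0.1], "yaw": 0.14, "gripper": 0.2},
    {"slide": [0.08, -0.05, 0.1], "yaw": 0.28, "gripper": 0.2},
    {"slide": [0.125, -0.075, 0.1], "yaw": 0.42, "gripper": 0.2},
    {"slide": [0.179, -0.105, 0.1], "yaw": 0.509, "gripper": 0.2},
    {"slide": [0.179, -0.105, 0.08], "yaw": 0.509, "gripper": 0.2},
    {"slide": [0.179, -0.105, 0.06], "yaw": 0.509, "gripper": 0.2},
  ],
)

```text
time_s: 15.85
ee_pos: [0.6173, 0.1777, 0.0793]
eef_rot: [-3.14, 0.0, 1.57]
force: [0.8, -0.6, -1.4]
grip_width: 0.028
```

>>> arm_command(
  increments=[
    {"slide": [0.0, 0.0, 0.0], "yaw": 0.0, "gripper": 0.2},
    {"slide": [0.0, 0.0, 0.0], "yaw": 0.0, "gripper": 0.2},
  ],
)

```text
time_s: 16.1
ee_pos: [0.6177, 0.1784, 0.0816]
eef_rot: [3.141, -0.0, 1.572]
force: [0.1, 0.4, -0.5]
grip_width: 0.0281
```

```bash
python3 - <<'E'
from m import *
import pickle
w=cam('wrist'); b=cam('side'); a=cam('scene');pickle.dump((w,b),open('c4.pkl','wb'))
B=cv2.resize(b['color'][100:230,180:300],None,fx=3.4,fy=3.4,interpolation=cv2.INTER_CUBIC)
W=cv2.resize(w['color'],None,fx=.75,fy=.75)
o=np.zeros((450,400+408,3),np.uint8); o[:W.shape[0],:384]=W; o[:442,392:392+408]=B
cv2.imwrite('pics/w7.png',o[:,:800,::-1])
I=w['color']; hsv=cv2.cvtColor(I,cv2.COLOR_RGB2HSV); H,S,V=[hsv[...,i].astype(int) for i in range(3)]
p=proj(w,[.618,.243,.06])[0].astype(int); print(p)
print('jar',circ(w,(V>190)&(S<25),(p[0]-60,max(0,p[1]-60),p[0]+60,p[1]+60),.06))
s=readout.get_obs(); print(s['time_s'],s['ee_pos'],s['eef_rot'],s['force'],s['grip_width'])
E
```

```text
[254 133]
jar (array([0.6189, 0.2427, 0.0234]), array([0.6193, 0.2416, 0.06  ]))
16.25 [0.61814894 0.17807854 0.0819098 ] [ 3.14025180e+00 -2.76846597e-04  1.57129797e+00] [-0.05789747  0.61634114 -0.12798589] 0.027780183724121152
```

View pics/w7.png

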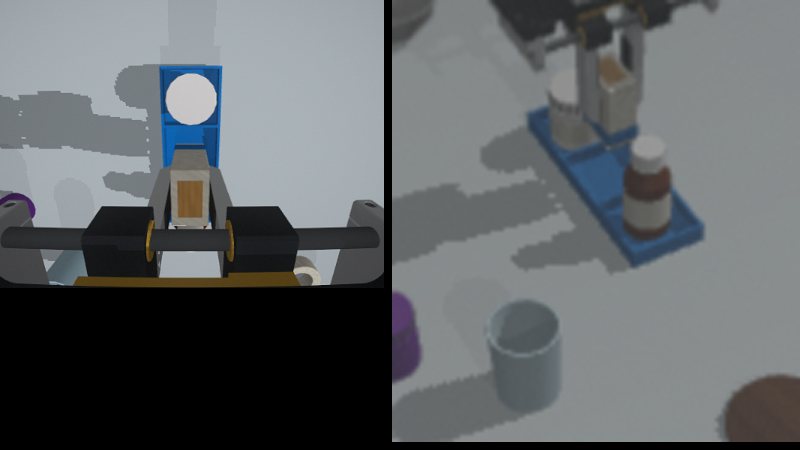

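The jar and bottle stand upright in their cells, and the carton is over the middle one. Lowering and releasing.

>>> arm_command(
  increments=[
    {"slide": [0.0, 0.0, -0.035], "yaw": 0.0, "gripper": 0.2},
    {"slide": [0.0, 0.0, -0.052], "yaw": 0.0, "gripper": 0.2},
    {"slide": [0.0, 0.0, -0.056], "yaw": 0.0, "gripper": 0.2},
    {"slide": [0.0, 0.0, -0.056], "yaw": 0.0, "gripper": 0.2},
    {"slide": [0.0, 0.0, -0.056], "yaw": 0.0, "gripper": 0.2},
    {"slide": [0.0, 0.0, -0.056], "yaw": 0.0, "gripper": 0.5},
    {"slide": [0.0, 0.0, -0.056], "yaw": 0.0, "gripper": 0.5},
    {"slide": [0.0, 0.0, -0.056], "yaw": 0.0, "gripper": 0.5},
  ],
)

```text
time_s: 17.25
ee_pos: [0.618, 0.1776, 0.025]
eef_rot: [3.142, -0.0, 1.571]
force: [0.5, 0.0, -0.2]
grip_width: 0.0467
```

>>> arm_command(
  increments=[
    {"slide": [0.0, 0.0, 0.04], "yaw": 0.0, "gripper": 0.5},
    {"slide": [0.0, 0.0, 0.1], "yaw": 0.0, "gripper": 0.5},
    {"slide": [0.0, 0.0, 0.14], "yaw": 0.0, "gripper": 0.5},
    {"slide": [-0.03, -0.05, 0.15], "yaw": 0.0, "gripper": 0.75},
    {"slide": [-0.06, -0.1, 0.15], "yaw": 0.0, "gripper": 0.75},
    {"slide": [-0.09, -0.15, 0.15], "yaw": 0.0, "gripper": 0.75},
    {"slide": [-0.12, -0.2, 0.15], "yaw": 0.0, "gripper": 0.75},
    {"slide": [-0.15, -0.25, 0.13], "yaw": 0.0, "gripper": 0.75},
  ],
)

```text
time_s: 18.25
ee_pos: [0.4676, -0.0739, 0.1559]
eef_rot: [3.139, 0.001, 1.571]
force: [1.4, -0.5, -0.5]
grip_width: 0.0707
```

>>> arm_command(
  increments=[
    {"slide": [-0.02, -0.035, 0.0], "yaw": 0.0, "gripper": 0.75},
    {"slide": [-0.042, -0.069, -0.02], "yaw": 0.0, "gripper": 0.75},
    {"slide": [-0.042, -0.069, -0.04], "yaw": 0.0, "gripper": 0.75},
    {"slide": [-0.042, -0.069, -0.04], "yaw": 0.0, "gripper": 0.75},
    {"slide": [-0.042, -0.069, -0.04], "yaw": 0.0, "gripper": 0.75},
  ],
)

```text
time_s: 18.88
ee_pos: [0.4265, -0.1412, 0.1157]
eef_rot: [3.141, 0.0, 1.571]
force: [-0.1, -0.4, 0.5]
grip_width: 0.0703
```

```bash
python3 - <<'E'
from m import *
import pickle
w=cam('wrist'); pickle.dump(w,open('c6.pkl','wb'))
cv2.imwrite('pics/w8.png',cv2.resize(w['color'],(800,600))[:,:,::-1])
I=w['color']; hsv=cv2.cvtColor(I,cv2.COLOR_RGB2HSV); H,S,V=[hsv[...,i].astype(int) for i in range(3)]
p=proj(w,[.426,-.1415,.038])[0].astype(int); print(p/.64)
x0,y0,x1,y1=p[0]-60,max(0,p[1]-60),p[0]+60,p[1]+60
m=(S>60)&(H>40)&(H<80)
print('cup whole',circ(w,m,(x0,y0,x1,y1),.038))
s=readout.get_obs(); print(s['time_s'],s['ee_pos'],s['eef_rot'],s['force'],s['grip_width'])
E
```

```text
[393.75   307.8125]
cup whole (array([ 0.4272, -0.1426,  0.0219]), array([ 0.4243, -0.1413,  0.038 ]))
18.925 [ 0.42660155 -0.14117257  0.11579653] [3.14048933e+00 4.46830085e-04 1.57155005e+00] [ 0.5670668  -0.86416975  0.51949233] 0.07084238348287374
```

View pics/w8.png

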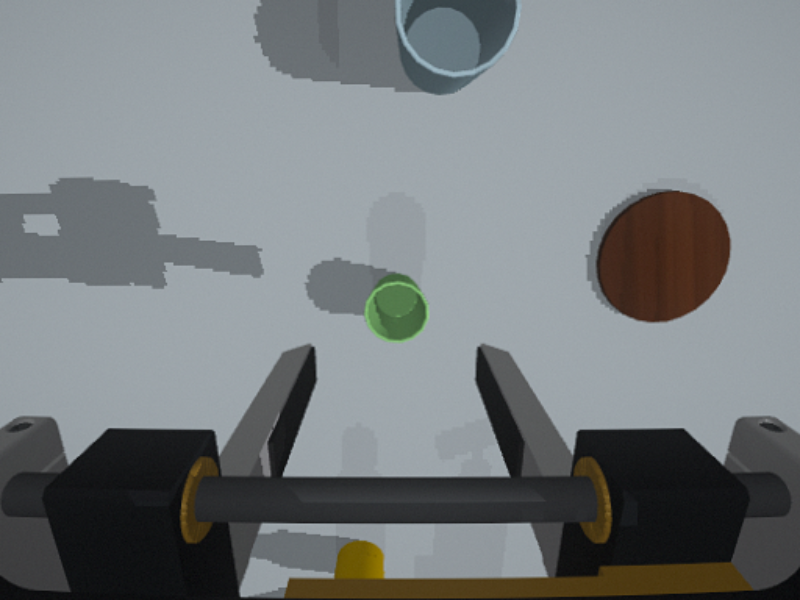

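The cup rim is centred at (397,312), about 2 mm off the estimate. The coaster is at (664,256) and the tumbler at the top edge. Grasping the cup.

>>> arm_command(
  grip_force=6,
  increments=[
    {"slide": [0.001, -0.002, -0.05], "yaw": 0.0, "gripper": 0.7},
    {"slide": [0.001, -0.002, -0.09], "yaw": 0.0, "gripper": 0.7},
    {"slide": [0.001, -0.002, -0.107], "yaw": 0.0, "gripper": 0.7},
    {"slide": [0.001, -0.002, -0.107], "yaw": 0.0, "gripper": 0.7},
    {"slide": [0.001, -0.002, -0.107], "yaw": 0.0, "gripper": 0.3},
    {"slide": [0.001, -0.002, -0.107], "yaw": 0.0, "gripper": 0.3},
    {"slide": [0.001, -0.002, -0.107], "yaw": 0.0, "gripper": 0.3},
    {"slide": [0.001, -0.002, -0.107], "yaw": 0.0, "gripper": 0.3},
  ],
)

```text
time_s: 19.92
ee_pos: [0.4273, -0.1435, 0.0084]
eef_rot: [3.141, 0.0, 1.571]
force: [-0.9, 0.3, 5.3]
grip_width: 0.0385
```

```bash
python3 - <<'E'
from m import *
import pickle
w=pickle.load(open('c6.pkl','rb'))
for n,z,pts in [('cup',.038,[(365,312),(429,312),(397,282),(397,342)]),('coaster',.006,[(597,260),(730,250),(668,190),(657,322)])]:
    P=onz(w,np.array(pts)*.64,z).round(4); print(n,P[:,:2].tolist(),P.mean(0).round(4))
I=w['color']; hsv=cv2.cvtColor(I,cv2.COLOR_RGB2HSV); H,S,V=[hsv[...,i].astype(int) for i in range(3)]
print('coaster',circ(w,(S>110)&((H<20)|(H>170)),[int(v*.64) for v in (580,175,745,335)],.006))
s=readout.get_obs(); print(s['time_s'],s['ee_pos'],s['grip_width'],s['force'])
E
```

```text
cup [[0.4076, -0.1441], [0.4465, -0.1441], [0.427, -0.1252], [0.4271, -0.1637]] [ 0.427  -0.1443  0.038 ]
coaster [[0.5602, -0.1184], [0.6505, -0.1111], [0.6008, -0.0724], [0.6086, -0.1623]] [ 0.605 -0.116  0.006]
coaster (array([ 0.6072, -0.1182,  0.0449]), array([ 0.6065, -0.119 ,  0.006 ]))
19.925 [ 0.42733247 -0.14351435  0.00842767] 0.03845908113872148 [-0.89577285  0.29286396  5.26910737]
```

>>> arm_command(
  increments=[
    {"slide": [0.0, 0.0, 0.03], "yaw": 0.0, "gripper": 0.3},
    {"slide": [0.0, 0.0, 0.07], "yaw": 0.0, "gripper": 0.3},
    {"slide": [0.01, 0.01, 0.115], "yaw": 0.0, "gripper": 0.3},
    {"slide": [0.025, 0.05, 0.14], "yaw": 0.0, "gripper": 0.3},
    {"slide": [0.045, 0.095, 0.14], "yaw": 0.0, "gripper": 0.3},
    {"slide": [0.065, 0.14, 0.14], "yaw": 0.0, "gripper": 0.3},
    {"slide": [0.085, 0.185, 0.14], "yaw": 0.0, "gripper": 0.3},
    {"slide": [0.108, 0.23, 0.14], "yaw": 0.0, "gripper": 0.3},
  ],
)

```text
time_s: 20.92
ee_pos: [0.5354, 0.0882, 0.1481]
eef_rot: [3.141, 0.0, 1.571]
force: [0.1, -0.6, 0.1]
grip_width: 0.0386
```

>>> arm_command(
  increments=[
    {"slide": [0.023, 0.04, 0.0], "yaw": 0.0, "gripper": 0.3},
    {"slide": [0.046, 0.08, 0.0], "yaw": 0.0, "gripper": 0.3},
    {"slide": [0.066, 0.12, 0.0], "yaw": 0.0, "gripper": 0.3},
    {"slide": [0.0835, 0.157, -0.02], "yaw": 0.0, "gripper": 0.3},
    {"slide": [0.0835, 0.157, -0.04], "yaw": 0.0, "gripper": 0.3},
    {"slide": [0.0835, 0.157, -0.055], "yaw": 0.0, "gripper": 0.3},
    {"slide": [0.0835, 0.157, -0.055], "yaw": 0.0, "gripper": 0.3},
    {"slide": [0.0835, 0.157, -0.055], "yaw": 0.0, "gripper": 0.3},
  ],
)

```text
time_s: 21.92
ee_pos: [0.6189, 0.243, 0.094]
eef_rot: [3.14, -0.0, 1.57]
force: [-0.3, 0.3, -0.7]
grip_width: 0.0388
```

```bash
python3 - <<'E'
from m import *
import pickle
w=cam('wrist'); b=cam('side'); a=cam('scene');pickle.dump((w,b,a),open('c7.pkl','wb'))
B=cv2.resize(b['color'][90:220,180:300],None,fx=3.4,fy=3.4,interpolation=cv2.INTER_CUBIC)
W=cv2.resize(w['color'],None,fx=.75,fy=.75)
o=np.zeros((450,400+408,3),np.uint8); o[:W.shape[0],:384]=W; o[:442,392:392+408]=B
cv2.imwrite('pics/w9.png',o[:,:800,::-1])
s=readout.get_obs(); print(s['time_s'],s['ee_pos'],s['eef_rot'],s['force'],s['grip_width'])
I=w['color']; hsv=cv2.cvtColor(I,cv2.COLOR_RGB2HSV); H,S,V=[hsv[...,i].astype(int) for i in range(3)]
p=proj(w,[.619,.243,.101+.03])[0].astype(int)
print('cup rim@.1245?',p/.64)
E
```

```text
22.075 [0.61886204 0.24343009 0.0939716 ] [ 3.14024816e+00 -4.34956294e-04  1.57044298e+00] [-0.48234356  0.40389547 -0.26765741] 0.03879088625556773
cup rim@.1245? [396.875  404.6875]
```

View pics/w9.png

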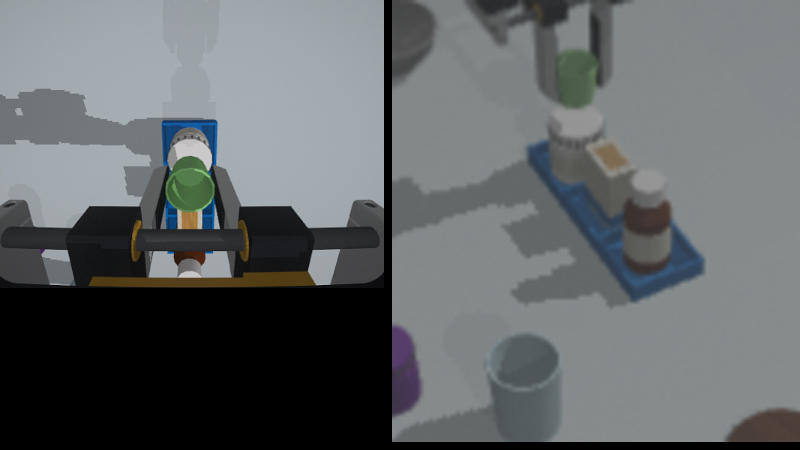

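The tray holds jar, carton and bottle upright, and the cup is level above the jar's lid. Lowering it.

>>> arm_command(
  increments=[
    {"slide": [0.0, 0.0, -0.015], "yaw": 0.0, "gripper": 0.3},
    {"slide": [0.0, 0.0, -0.022], "yaw": 0.0, "gripper": 0.3},
    {"slide": [0.0, 0.0, -0.0255], "yaw": 0.0, "gripper": 0.3},
    {"slide": [0.0, 0.0, -0.0255], "yaw": 0.0, "gripper": 0.3},
    {"slide": [0.0, 0.0, -0.0255], "yaw": 0.0, "gripper": 0.3},
    {"slide": [0.0, 0.0, -0.0255], "yaw": 0.0, "gripper": 0.6},
    {"slide": [0.0, 0.0, -0.0255], "yaw": 0.0, "gripper": 0.6},
    {"slide": [0.0, 0.0, -0.0255], "yaw": 0.0, "gripper": 0.6},
  ],
)

```text
time_s: 23.08
ee_pos: [0.6185, 0.2436, 0.0674]
eef_rot: [-3.141, 0.0, 1.571]
force: [-0.0, -0.5, 1.0]
grip_width: 0.0561
```

>>> arm_command(
  increments=[
    {"slide": [0.0, 0.0, 0.03], "yaw": 0.0, "gripper": 0.6},
    {"slide": [0.0, 0.0, 0.07], "yaw": 0.0, "gripper": 0.6},
    {"slide": [0.0, 0.0, 0.11], "yaw": 0.0, "gripper": 0.7},
    {"slide": [-0.03, -0.045, 0.12], "yaw": 0.0, "gripper": 0.8},
    {"slide": [-0.06, -0.09, 0.12], "yaw": 0.0, "gripper": 0.8},
    {"slide": [-0.1, -0.135, 0.12], "yaw": 0.0, "gripper": 0.8},
    {"slide": [-0.14, -0.18, 0.12], "yaw": 0.0, "gripper": 0.8},
    {"slide": [-0.165, -0.232, 0.12], "yaw": 0.0, "gripper": 0.8},
  ],
)

```text
time_s: 24.08
ee_pos: [0.452, 0.0107, 0.1877]
eef_rot: [3.141, 0.0, 1.572]
force: [1.3, -0.6, -0.3]
grip_width: 0.0753
```

>>> arm_command(
  increments=[
    {"slide": [0.0, 0.0, -0.03], "yaw": 0.0, "gripper": 0.8},
    {"slide": [0.0, 0.0, -0.03], "yaw": 0.0, "gripper": 0.8},
    {"slide": [0.0, 0.0, -0.03], "yaw": 0.0, "gripper": 0.8},
  ],
)

```text
time_s: 24.45
ee_pos: [0.454, 0.012, 0.1583]
eef_rot: [3.141, -0.0, 1.571]
force: [-0.2, -0.5, -0.4]
grip_width: 0.0753
```

```bash
python3 - <<'E'
from m import *
import pickle
w=cam('wrist'); pickle.dump(w,open('c8.pkl','wb'))
cv2.imwrite('pics/w10.png',cv2.resize(w['color'],(800,600))[:,:,::-1])
s=readout.get_obs(); print(s['time_s'],s['ee_pos'],s['eef_rot'],s['force'],s['grip_width'])
print(proj(w,[.455,.011,.075])[0]/.64)
E
```

```text
24.5 [0.4541182  0.01207925 0.15835297] [3.14057042e+00 5.29544288e-05 1.57167817e+00] [-1.05742514 -0.03417235  1.11193533] 0.07533167958074087
[397.73348168 306.35593272]
```

View pics/w10.png

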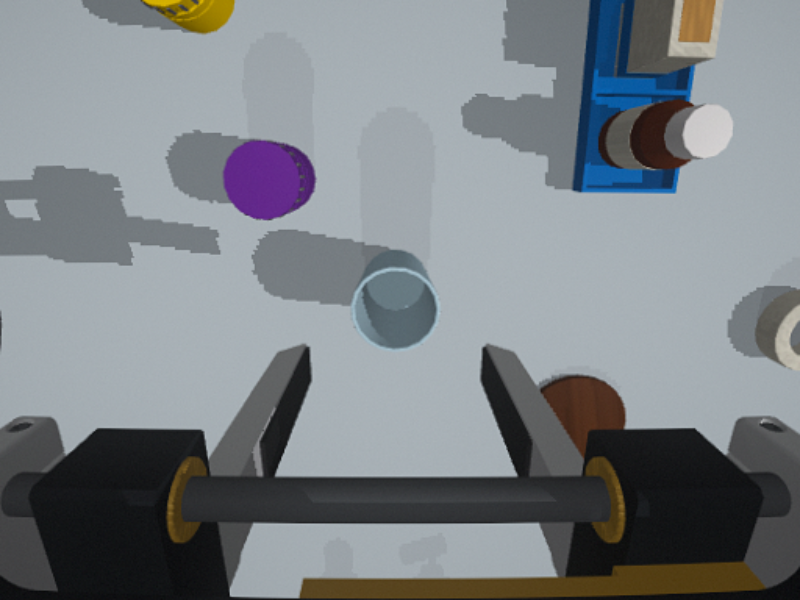

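The tumbler rim is centred at (396,308), between the jaws, and the purple jar is clear. Grasping.

>>> arm_command(
  grip_force=10,
  increments=[
    {"slide": [0.0, -0.002, -0.05], "yaw": 0.0, "gripper": 0.8},
    {"slide": [0.0, -0.002, -0.1], "yaw": 0.0, "gripper": 0.8},
    {"slide": [0.0, -0.002, -0.132], "yaw": 0.0, "gripper": 0.8},
    {"slide": [0.0, -0.002, -0.132], "yaw": 0.0, "gripper": 0.8},
    {"slide": [0.0, -0.002, -0.132], "yaw": 0.0, "gripper": 0.45},
    {"slide": [0.0, -0.002, -0.132], "yaw": 0.0, "gripper": 0.45},
    {"slide": [0.0, -0.002, -0.132], "yaw": 0.0, "gripper": 0.45},
    {"slide": [0.0, -0.002, -0.132], "yaw": 0.0, "gripper": 0.45},
  ],
)

```text
time_s: 25.5
ee_pos: [0.4543, 0.0096, 0.0267]
eef_rot: [3.139, 0.0, 1.571]
force: [-2.4, -0.6, 8.5]
grip_width: 0.0553
```

>>> arm_command(
  increments=[
    {"slide": [0.0, 0.0, 0.03], "yaw": 0.0, "gripper": 0.45},
    {"slide": [0.0, 0.0, 0.06], "yaw": 0.0, "gripper": 0.45},
    {"slide": [0.03, -0.026, 0.06], "yaw": 0.0, "gripper": 0.45},
    {"slide": [0.065, -0.055, 0.06], "yaw": 0.0, "gripper": 0.45},
    {"slide": [0.1, -0.085, 0.06], "yaw": 0.0, "gripper": 0.45},
    {"slide": [0.13, -0.11, 0.06], "yaw": 0.0, "gripper": 0.45},
    {"slide": [0.153, -0.127, 0.06], "yaw": 0.0, "gripper": 0.45},
    {"slide": [0.153, -0.127, 0.06], "yaw": 0.0, "gripper": 0.45},
  ],
)

```text
time_s: 26.5
ee_pos: [0.6072, -0.1183, 0.0854]
eef_rot: [3.141, 0.0, 1.57]
force: [-0.6, 0.2, -1.7]
grip_width: 0.0551
```

>>> arm_command(
  increments=[
    {"slide": [0.0, 0.0, 0.0], "yaw": 0.0, "gripper": 0.45},
    {"slide": [0.0, 0.0, 0.0], "yaw": 0.0, "gripper": 0.45},
  ],
)

```text
time_s: 26.75
ee_pos: [0.6061, -0.1168, 0.0858]
eef_rot: [3.142, -0.0, 1.571]
force: [-0.5, -0.3, -1.7]
grip_width: 0.0552
```

```bash
python3 - <<'E'
from m import *
import pickle
w=cam('wrist'); b=cam('side'); a=cam('scene');pickle.dump((w,b,a),open('c9.pkl','wb'))
B=cv2.resize(b['color'][120:280,190:340],None,fx=2.7,fy=2.7,interpolation=cv2.INTER_CUBIC)
W=cv2.resize(w['color'],None,fx=.75,fy=.75)
o=np.zeros((450,800,3),np.uint8); o[:W.shape[0],:384]=W; o[:432,390:390+405]=B
cv2.imwrite('pics/w11.png',o[:,:,::-1])
s=readout.get_obs(); print(s['time_s'],s['ee_pos'],s['eef_rot'],s['force'],s['grip_width'])
for n,c in (('w',w),('b',b)):
    hsv=cv2.cvtColor(c['color'],cv2.COLOR_RGB2HSV); H,S,V=[hsv[...,i].astype(int) for i in range(3)]
    m=(S>90)&(V<130)&((H<20)|(H>170)); p=proj(c,[.607,-.117,.006])[0].astype(int)
    print(n,p,circ(c,m,(p[0]-90,max(0,p[1]-60),p[0]+90,p[1]+60),.006))
E
```

```text
26.9 [ 0.6063581  -0.11698356  0.08574191] [3.14135870e+00 2.36723318e-05 1.57120685e+00] [ 0.29166994 -0.16324561 -0.36136112] 0.055152017836166516
w [254 196] (array([ 0.6077, -0.1177,  0.0444]), array([ 0.6147, -0.104 ,  0.006 ]))Traceback (most recent call last):
  File "<stdin>", line 12, in <module>
  File "m.py", line 8, in circ
    k=cont(mm); P=onz(c,cv2.convexHull(k).reshape(-1,2)+0.,z)
                        ~~~~~~~~~~~~~~^^^
cv2.error: OpenCV(4.12.0) /io/opencv/modules/imgproc/src/convhull.cpp:143: error: (-215:Assertion failed) total >= 0 && (depth == CV_32F || depth == CV_32S) in function 'convexHull'
```

View pics/w11.png

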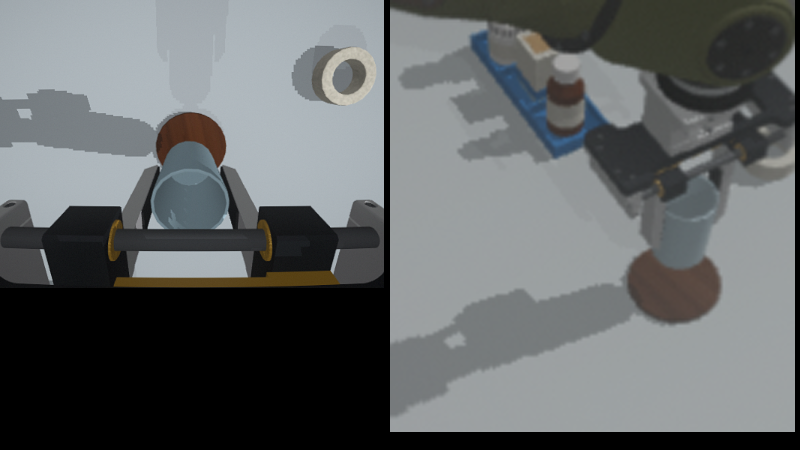

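The tumbler hangs level over the coaster, whose centre measures (0.607, -0.118). Lowering with a 1 mm correction.

>>> arm_command(
  increments=[
    {"slide": [0.001, -0.001, -0.03], "yaw": 0.0, "gripper": 0.45},
    {"slide": [0.001, -0.001, -0.048], "yaw": 0.0, "gripper": 0.45},
    {"slide": [0.001, -0.001, -0.053], "yaw": 0.0, "gripper": 0.45},
    {"slide": [0.001, -0.001, -0.053], "yaw": 0.0, "gripper": 0.45},
    {"slide": [0.001, -0.001, -0.053], "yaw": 0.0, "gripper": 0.45},
    {"slide": [0.001, -0.001, -0.053], "yaw": 0.0, "gripper": 0.8},
    {"slide": [0.001, -0.001, -0.053], "yaw": 0.0, "gripper": 0.8},
    {"slide": [0.001, -0.001, -0.053], "yaw": 0.0, "gripper": 0.8},
  ],
)

```text
time_s: 27.9
ee_pos: [0.6076, -0.1184, 0.0325]
eef_rot: [3.141, 0.0, 1.571]
force: [-0.4, 0.2, -0.6]
grip_width: 0.0748
```

>>> arm_command(
  increments=[
    {"slide": [0.0, 0.0, 0.05], "yaw": 0.0, "gripper": 0.8},
    {"slide": [0.0, 0.0, 0.1], "yaw": 0.0, "gripper": 0.8},
    {"slide": [0.0, 0.0, 0.16], "yaw": 0.0, "gripper": 0.8},
    {"slide": [-0.04, 0.04, 0.2], "yaw": 0.15, "gripper": 0.8},
    {"slide": [-0.08, 0.09, 0.22], "yaw": 0.3, "gripper": 0.8},
    {"slide": [-0.12, 0.14, 0.23], "yaw": 0.45, "gripper": 0.8},
    {"slide": [-0.15, 0.18, 0.23], "yaw": 0.6, "gripper": 0.8},
    {"slide": [-0.16, 0.23, 0.23], "yaw": 0.75, "gripper": 0.8},
  ],
)

```text
time_s: 28.9
ee_pos: [0.446, 0.1129, 0.2634]
eef_rot: [3.14, 0.001, 2.325]
force: [0.5, 0.7, -0.2]
grip_width: 0.0752
```

>>> arm_command(
  increments=[
    {"slide": [0.0, 0.0, 0.0], "yaw": 0.18, "gripper": 0.8},
    {"slide": [0.0, 0.0, 0.0], "yaw": 0.36, "gripper": 0.8},
    {"slide": [0.0, 0.0, 0.0], "yaw": 0.54, "gripper": 0.8},
    {"slide": [0.0, 0.0, 0.0], "yaw": 0.72, "gripper": 0.8},
    {"slide": [0.0, 0.0, 0.0], "yaw": 0.82, "gripper": 0.8},
    {"slide": [0.0, 0.0, 0.0], "yaw": 0.82, "gripper": 0.8},
    {"slide": [0.0, 0.0, 0.0], "yaw": 0.82, "gripper": 0.8},
  ],
)

```text
time_s: 29.78
ee_pos: [0.4475, 0.1116, 0.2625]
eef_rot: [3.142, 0.0, 3.138]
force: [1.0, 0.2, 0.7]
grip_width: 0.0756
```

```bash
python3 - <<'E'
from m import *
import pickle
w=cam('wrist'); pickle.dump(w,open('c10.pkl','wb'))
cv2.imwrite('pics/w12.png',cv2.resize(w['color'],(800,600))[:,:,::-1])
hsv=cv2.cvtColor(w['color'],cv2.COLOR_RGB2HSV); H,S,V=[hsv[...,i].astype(int) for i in range(3)]
p=proj(w,[.619,.243,.098])[0].astype(int)
print('cup pred px',p/.64,circ(w,(S>60)&(H>40)&(H<80),(p[0]-60,max(0,p[1]-60),p[0]+60,p[1]+60),.098))
print('tumbler pred px',proj(w,[.607,-.118,.081])[0]/.64)
s=readout.get_obs(); print(s['time_s'],s['ee_pos'],s['force'])
E
```

```text
Traceback (most recent call last):
  File "m.py", line 8, in circ
    k=cont(mm); P=onz(c,cv2.convexHull(k).reshape(-1,2)+0.,z)
                        ~~~~~~~~~~~~~~^^^
cv2.error: OpenCV(4.12.0) /io/opencv/modules/imgproc/src/convhull.cpp:143: error: (-215:Assertion failed) total >= 0 && (depth == CV_32F || depth == CV_32S) in function 'convexHull'
```

View pics/w12.png

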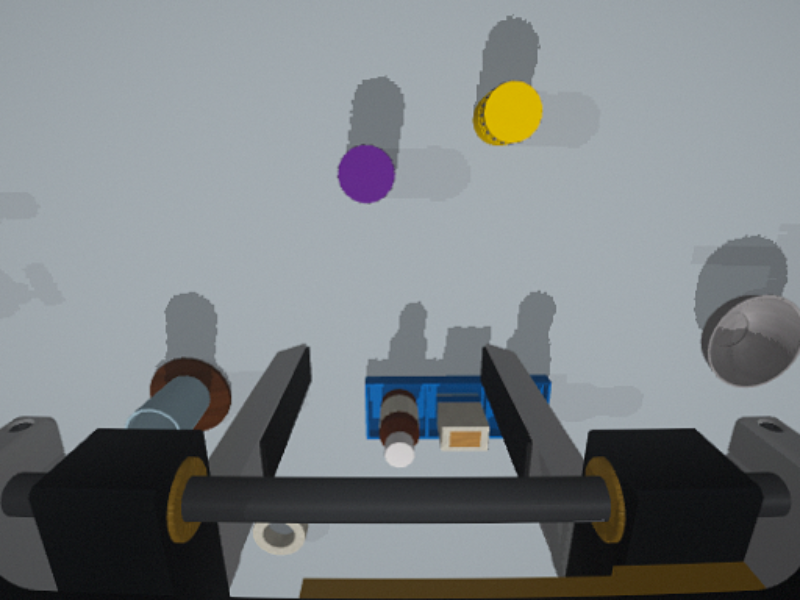

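The tumbler is on the coaster and the bottle and carton are upright, but a finger hides the jar and cup. I'm backing off for one composite check.

>>> arm_command(
  increments=[
    {"slide": [-0.03, -0.01, 0.02], "yaw": 0.0, "gripper": 0.8},
    {"slide": [-0.06, -0.02, 0.06], "yaw": 0.0, "gripper": 0.8},
    {"slide": [-0.09, -0.03, 0.1], "yaw": 0.0, "gripper": 0.8},
    {"slide": [-0.09, -0.03, 0.12], "yaw": 0.0, "gripper": 0.8},
    {"slide": [-0.09, -0.03, 0.12], "yaw": 0.0, "gripper": 0.8},
    {"slide": [-0.09, -0.03, 0.12], "yaw": 0.0, "gripper": 0.8},
  ],
)

```text
time_s: 30.58
ee_pos: [0.3575, 0.0817, 0.3813]
eef_rot: [-3.141, -0.002, 3.14]
force: [-0.5, 0.3, -0.7]
grip_width: 0.0753
```

```bash
python3 - <<'E'
from m import *
import pickle
w=cam('wrist'); b=cam('side'); a=cam('scene'); pickle.dump((w,b,a),open('c11.pkl','wb'))
def crop(c,P,h,s):
    u,v=proj(c,P)[0].astype(int); r=np.zeros((s,s,3),np.uint8)
    k=c['color'][max(0,v-h):v+h,max(0,u-h):u+h]; return cv2.resize(k,(s,s),interpolation=cv2.INTER_CUBIC)
J=[.619,.18,.06]; T=[.607,-.118,.04]
top=np.hstack([cv2.resize(w['color'],(400,300)),crop(a,J,40,300)[:,:],np.zeros((300,100,3),np.uint8)])
bot=np.hstack([crop(b,J,40,266),crop(b,T,30,267),crop(a,T,30,267)])
cv2.imwrite('pics/fin.png',np.vstack([top,bot])[:,:,::-1])
for n,c in zip('wba',(w,b,a)):
    hsv=cv2.cvtColor(c['color'],cv2.COLOR_RGB2HSV); H,S,V=[hsv[...,i].astype(int) for i in range(3)]
    p=proj(c,[[.619,.243,.079],[.619,.243,.06],[.619,.243,.098]]); print(n,'pred cup mid',p[0].round(1))
    y,x=np.nonzero((S>40)&(H>38)&(H<85)); k=(abs(x-p[0,0])<25)&(abs(y-p[0,1])<25)
    if k.any(): print('   mask centre',(x[k].min()+x[k].max())/2,(y[k].min()+y[k].max())/2,k.sum())
s=readout.get_obs(); print(s['time_s'],s['ee_pos'],s['force'])
E
```

```text
Traceback (most recent call last):
ValueError: all the input array dimensions except for the concatenation axis must match exactly, but along dimension 0, the array at index 0 has size 266 and the array at index 1 has size 267
```

```bash
python3 - <<'E'
from m import *
import pickle
w,b,a=pickle.load(open('c11.pkl','rb'))
def crop(c,P,h,s):
    u,v=proj(c,P)[0].astype(int)
    return cv2.resize(c['color'][max(0,v-h):v+h,max(0,u-h):u+h],(s,s),interpolation=cv2.INTER_CUBIC)
J=[.619,.18,.06]; T=[.607,-.118,.04]
top=np.hstack([cv2.resize(w['color'],(400,300)),crop(a,J,40,300),np.zeros((300,98,3),np.uint8)])
bot=np.hstack([crop(b,J,40,266),crop(b,T,30,266),crop(a,T,30,266)])
cv2.imwrite('pics/fin.png',np.vstack([top,bot])[:,:,::-1])
for n,c in zip('wba',(w,b,a)):
    hsv=cv2.cvtColor(c['color'],cv2.COLOR_RGB2HSV); H,S,V=[hsv[...,i].astype(int) for i in range(3)]
    p=proj(c,[[.619,.243,.079],[.619,.243,.06],[.619,.243,.098]]); print(n,'pred cup mid,foot,rim',p.round(1).tolist())
    y,x=np.nonzero((S>40)&(H>38)&(H<85)); k=(abs(x-p[0,0])<25)&(abs(y-p[0,1])<25)
    if k.any(): print('   mask x',x[k].min(),x[k].max(),'y',y[k].min(),y[k].max())
E
```

```text
w pred cup mid,foot,rim [[335.1, 288.4], [332.6, 282.7], [337.8, 294.4]]
   mask x 321 332 y 267 300
b pred cup mid,foot,rim [[233.6, 120.0], [233.7, 124.9], [233.4, 114.9]]
   mask x 227 239 y 112 127
a pred cup mid,foot,rim [[292.7, 231.4], [292.5, 237.0], [292.8, 225.7]]
   mask x 285 300 y 221 240
```

View pics/fin.png

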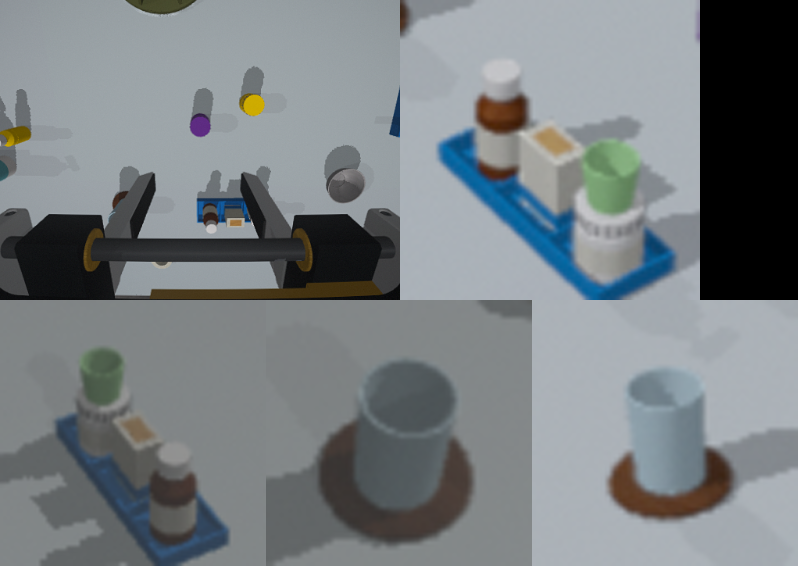

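In both outside views the cup stands mouth up and centred on the jar lid. The carton is between jar and bottle, and the tumbler is centred on the coaster. Handing in.

```bash
python3 -c "
from station import job; print(job.hand_in())"
```

```text
the job is handed in; nothing more can be done
None
```

The job is handed in at about 31 s of the 128 s allowed. In the tray, the jar is in the left cell, the carton in the middle and the bottle in the right. The dosing cup stands mouth up on the jar's lid and the tumbler mouth up on the coaster. Everything has been let go and the arm is backed off.

- **Last checks that passed:** In the scene and side views everything is upright. The cup's green mask lies within about 1 px (roughly 2 mm) of its predicted place on the lid. By eye the tumbler is centred on the coaster, and it was released within about 1 mm of the measured centre.
- **Checks that failed or were limited:**
  - In the last wrist view a finger hid the jar and most of the cup, so the wrist mask caught only a strip of the cup. I relied on the other two cameras.
  - Two automatic mask measurements found nothing (coaster in the side view, cup in the wrist view).
  - The coaster readings differed by up to about 4 mm between views. I used the two latest wrist measurements, which agreed to within 1 mm.
- **Bystanders:** I did not re-measure the tape roll, bowl or pump bottle at the end. No planned move touched them or the look-alikes.

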